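Fit the spacer sleeve on the axle

TASK

Pick out the long hollow spacer sleeve and slide it over the upright axle on the assembly stand, lowering it (not letting it drop) until it sits fully down and square on the stand's shoulder, then let go. Leave the short collar and the solid slug standing where they are.

Things in the scene. Friction and masses are not known exactly. Their poses are not given: they have to be found in the camera images.
- sleeve: The spacer sleeve to fit: plain aluminium tube, open at both ends, outside diameter 56 mm, bore 38 mm (wall 9 mm), 60 mm long, about 0.22 kg, standing upright on the bench. Origin at its middle (on the axis, 30 mm above its lower end); z along the axis. Both ends are alike.
- stand: Fixed stand: round grey base 110 mm across, 18 mm high; on it a dark shoulder 68 mm across, its flat top 30 mm above the bench; from that an upright steel axle, 26 mm in diameter and 70 mm tall (tip 100 mm above the bench), its top 15 mm tapering to 10 mm. Origin on the axle line at bench level, z up. The seated sleeve's origin is 60 mm above this origin, the axle tip 10 mm proud.
- collar: Bystander: short aluminium collar of the same diameters (56 mm outside, 38 mm bore) but only 25 mm high, standing on the bench. Origin at its middle, z along the axis. Not to be moved.
- slug: Bystander: solid aluminium round bar, 56 mm in diameter and 60 mm high, without a hole, standing on the bench. Origin at its middle, z along the axis. Not to be moved.
Mind the look-alikes: they are no part of the job. What is shaped like the sleeve but yellow is not meant.

How it is judged:
By the outcome, as a careful person would: the job done as asked, in the order asked, and still so for the second after the job is handed in, with the robot touching nothing.
It also fails if it takes over 35 s, if anything falls off the work surface, if the arm or the gripper's body presses on something with over 40 N, if the wrist force passes 120 N, or if a joint passes its speed limit or range.

ROBOT

A 6-joint arm with a two-finger parallel gripper is mounted at the origin on the work surface. World frame = base frame: x ahead of the robot, y to its left, z up, the work surface at z = 0. Lengths are in m, angles in rad, forces in N, time in s.
With the tool pointing down it reaches from about 0.275 to 0.875 m from the base axis. Payload 12.5 kg.
Tool frame: the origin (TCP) lies at the very end of the fingers, on their centre line; the grasp point (between the pads) lies 19 mm behind it; z points along the fingers, y is the line along which they close (so a half turn about z gives the same grasp; the last joint's range is limited). The gripper opens to 85 mm and grips with 20 to 120 N. Pads are 22 mm wide; open, the fingers measure 114 mm over their backs; the gripper's body (76 mm by 85 mm) begins 54 mm behind the grasp point. The pads swing forward as they close: fully open they stand 13 mm farther back than shut.
Start: joints at [1.057, 0.351, 1.652, -0, 1.139, -0.085], TCP at [0.229, 0.5, 0.231] pointing down, gripper open.
Joint ranges: [-2.75, 2.75], [-0.79, 2.1], [0.01, 2.65], [-1.57, 4.71], [0.07, 3.14], [-2.87, 2.87]. Speed limits (rad/s): [2.22, 2.22, 2.79, 3.14, 3.14, 3.14].

INTERFACE

Orientations are given as a 3x3 rotation matrix whose columns are the frame's x, y, z axes.
In Python, from bench import manip gives the robot as it stands. Calls block until the motion is done:
- manip.move_ptp(position, orientation): joint-space move of the TCP to a pose.
- manip.move_l(position, attitude=None, max_speed=0.15): straight line of the TCP; attitude=None keeps the orientation; max_speed is the mean speed in m/s.
- manip.move_j(angles): joint-space move.
- manip.set_gripper(opening, effort=None): opening from 0.0 (shut) to 1.0 (fully open); effort is the grip in N (None keeps the last); returns when the fingers have stopped.
- manip.dwell(seconds).
- manip.inverse_kinematics(position, orientation): joint angles nearest the present ones, or None.
- manip.grab_frame(name): name is "side" or "top"; returns (picture, depth): 384x512x3 uint8, red, green, blue; 384x512 float32, m along the optical axis (not along the pixel's ray), 0 where there is no reading.
- manip.get_calibration(name): a dict with "camera_matrix" (3x3 intrinsics, pixels), "R" (3x3) and "t" (3): a world point X has camera coordinates R X + t. Camera axes: x right, y down, z forward; pixel columns grow to the right and rows downward; lengths in m; the calibration is good to about 2 mm. A picture is of the moment at which its call begins. get_calibration takes no time and is no camera call.
A pose or a line that the arm cannot do raises manip.Unreachable and nothing moves.
- manip.sign_off(): hands the job in; it is judged then, once.
Trained networks look in the newest picture that a camera, given by its name, has taken for a name from the list of things; names that differ only in an ending like _2 or _b are one class to them, and where a whole thing is asked for, a point or a joint stands for the part that bears it (a point fixed in the world has none). Each returns a list of dicts, best first, with "confidence" (0 to 1); they miss things now and then, are a little off and sometimes report something else, mostly with a low value. They report only what shows in the picture. A call takes as long as a camera call. They do not tell look-alikes from the thing itself.
- manip.look_for(camera, name): "at" ([x, y, z] in m, in world coordinates, good to about 4 mm: the middle of the surface that is visible of it).
Readings, each from a call of its own:
- manip.current_time(): time.
- manip.current_qpos(): joint angles.
- manip.current_joint_vel(): joint speeds.
- manip.current_joint_torque(): joint torques, N m.
- manip.current_ee_pos(): TCP position.
- manip.current_tcp_rot(): TCP orientation.
- manip.current_force(): force on the tool from outside, world axes, zero at the start.
- manip.current_ft_torque(): the same for the moment, N m.
- manip.current_grip_width(): opening from 0.0 (shut) to 1.0 (fully open).
- manip.current_grip_force(): force on a finger pad.
Only numpy, scipy, OpenCV 4.12 (cv2) and the standard library are available. Lean on these libraries where they do the work, as an engineer would, in place of code of your own. Each camera call takes 0.05 s, during which the arm holds its last target. There are 200 camera calls.

## Working session

There is one attempt and no reset: what is moved stays moved. The work goes in short steps, each a Python script; the robot and the scene stay as the last script left them, time stands still between calls to the robot, and variables do not carry over. Pictures are saved under pics/ and viewed, at most 10 in all, crops included, and the job is handed in when it is done.

```bash
mkdir -p pics; python3 - <<'E'
from bench import manip as m
import cv2,numpy as np
for c in("top","side"):
    p,d=m.grab_frame(c); cv2.imwrite(f"pics/{c}0.png",p[:,:,::-1]); np.savez(f"{c}0.npz",p=p,d=d)
    k=m.get_calibration(c); R,t,K=map(np.array,(k["R"],k["t"],k["camera_matrix"]))
    print(c,"cam at",-R.T@t)
    for n in("sleeve","stand","collar","slug"):
        for q in m.look_for(c,n):
            x=np.array(q["at"]);u=K@(R@x+t);print(n,round(q["confidence"],2),x.round(4),(u[:2]/u[2]).round())
print(m.current_time())
E
```

```text
top cam at [0.33532575 0.0533551  1.10632167]
sleeve 0.82 [0.4899 0.284  0.0588] [152. 205.]
sleeve 0.78 [0.4785 0.385  0.055 ] [105. 210.]
sleeve 0.77 [0.3978 0.1865 0.0574] [195. 249.]
sleeve 0.65 [0.383  0.2906 0.0582] [146. 255.]
stand 0.77 [0.5504 0.1042 0.0169] [237. 183.]
collar 0.85 [ 0.6309 -0.0949  0.0274] [325. 149.]
slug 0.66 [ 0.5225 -0.2919  0.0575] [418. 196.]
side cam at [ 0.30721266 -0.75171725  0.61090744]
sleeve 0.89 [0.4867 0.2681 0.0446] [237. 157.]
sleeve 0.87 [0.3759 0.2696 0.0489] [201. 160.]
sleeve 0.58 [0.4712 0.3723 0.0455] [226. 143.]
stand 0.68 [0.5485 0.0923 0.0179] [270. 191.]
collar 0.87 [ 0.633  -0.1092  0.0201] [326. 229.]
slug 0.67 [ 0.5245 -0.315   0.0563] [317. 292.]
0.5
```

View pics/top0.png

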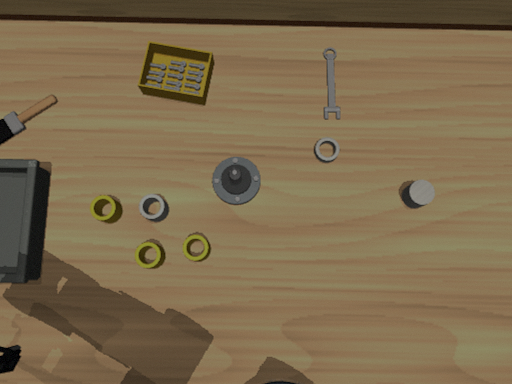

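View pics/side0.png

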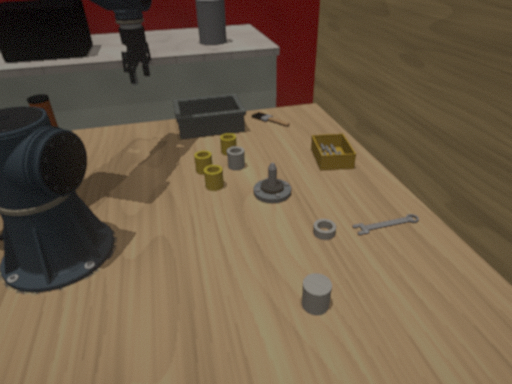

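Top picture: the candidates for the sleeve are the grey tube (152,207), three yellow tubes (105,209), (149,255) and (196,247), the short collar (327,150) and the solid slug (421,192). The stand is at (236,180). I choose the grey tube at (152,207), which shows in the side view at (236,158). I'll check it in a crop and fit the centres from depth.

```bash
cat > h.py <<'E'
from bench import manip as m
import cv2,numpy as np
def cloud(c,d):
    k=m.get_calibration(c); R,t,K=map(np.array,(k["R"],k["t"],k["camera_matrix"]))
    v,u=np.indices(d.shape); P=np.stack([u,v,np.ones_like(u)],-1)@np.linalg.inv(K).T*d[...,None]
    return (P-t)@R
def sel(X,c,r,z0,z1):
    return X[(np.hypot(X[...,0]-c[0],X[...,1]-c[1])<r)&(X[...,2]>z0)&(X[...,2]<z1)]
def circ(p):
    (c,r)=cv2.minEnclosingCircle((p[:,:2]*1000).astype(np.float32)); return np.array(c)/1000,r/1000,len(p),np.median(p[:,2])
E
python3 - <<'E'
from h import *
f={c:np.load(c+"0.npz") for c in("top","side")}
X=cloud("top",f["top"]["d"])
for n,c,r,a,b in(("sleeve",(.487,.283),.045,.052,.07),("shoulder",(.55,.104),.045,.024,.04),("base",(.55,.104),.07,.012,.04),("axle",(.55,.104),.03,.06,.12),("y1",(.4785,.385),.045,.05,.07),("y2",(.383,.29),.045,.05,.07),("y3",(.398,.1865),.045,.05,.07)):
    print(n,*circ(sel(X,c,r,a,b)))
S=cloud("side",f["side"]["d"]); print("side sleeve",*circ(sel(S,(.487,.283),.045,.052,.07)),"axle",*circ(sel(S,(.55,.1),.03,.05,.12)))
a=cv2.resize(f["top"]["p"][165:285,80:260],None,fx=4,fy=4); b=cv2.resize(f["side"]["p"][125:205,180:300],None,fx=480/80*.7,fy=480/80*.7)
a=cv2.resize(a,(360,240)); b=cv2.resize(b,(360,240)); cv2.imwrite("pics/crop.png",np.hstack([a,b])[:,:,::-1])
E
```

```text
sleeve [0.48726566 0.28437311] 0.028004032135009765 311 0.059727788885923803
shoulder [0.55284851 0.10479491] 0.04353621292114258 565 0.03024057212145284
base [0.55702271 0.1054594 ] 0.055086578369140625 1641 0.02037440482933451
axle [0.55713501 0.10518449] 0.013321284294128419 136 0.09090136103173799
y1 [0.48272903 0.38901022] 0.028636074066162108 330 0.05938884197070181
y2 [0.38303018 0.28669724] 0.02808939743041992 329 0.059542557601279876
y3 [0.40043854 0.18621089] 0.02780221748352051 307 0.05988570449962566
side sleeve [0.48543954 0.28471835] 0.0292379150390625 109 0.05776888292179085 axle [0.55622205 0.10316852] 0.012661438941955566 144 0.07599045648427437
```

View pics/crop.png

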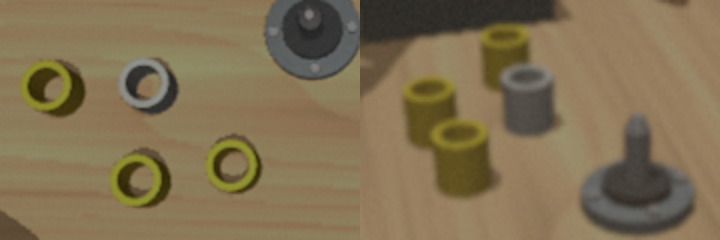

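The crop confirms it: the grey tube is open and as tall as the yellow ones, so it is the sleeve, at about (0.487, 0.284). The axle is at (0.557, 0.105). Next I pick it up, closing the fingers diagonally between the yellow neighbours.

```bash
cat >> h.py <<'E'
def ori(a):
    y=np.array([np.cos(a),np.sin(a),0]);z=np.array([0,0,-1.]);return np.column_stack([np.cross(y,z),y,z])
E
python3 - <<'E'
from h import *
s=(.487,.2843); q=m.current_qpos()
c=[(np.abs(np.subtract(j,q)).max(),a) for a in np.deg2rad([45,-135,135,-45]) if (j:=m.inverse_kinematics([*s,.16],ori(a))) is not None]
print(c); a=min(c)[1]; open("yaw","w").write(str(a))
m.move_ptp([*s,.16],ori(a)); m.move_l([*s,.019],max_speed=.1)
print("F",np.round(m.current_force(),1)); m.set_gripper(0,50)
print(m.current_grip_width(),m.current_grip_force(),m.current_ee_pos())
m.move_l([*s,.165],max_speed=.12)
m.move_ptp([.557,.1045,.165],ori(a))
print(m.current_grip_width(),m.current_grip_force(),np.round(m.current_force(),1),m.current_ee_pos(),m.current_time())
for cam in("top","side"):
    p,d=m.grab_frame(cam); cv2.imwrite(f"pics/{cam}1.png",p[:,:,::-1]); np.savez(cam+"1.npz",p=p,d=d)
p=cv2.imread("pics/side1.png")[60:220,180:360]; cv2.imwrite("pics/c1.png",cv2.resize(p,None,fx=3,fy=3))
E
```

```text
[(np.float64(0.6115791348396549), np.float64(0.7853981633974483)), (np.float64(2.886611309795669), np.float64(-2.356194490192345)), (np.float64(1.8257776705890212), np.float64(2.356194490192345)), (np.float64(1.3158149830007726), np.float64(-0.7853981633974483))]
F [ 1.2 -0.2  0.1]
0.6471934645036338 52.268981114029884 [0.48764877 0.28465067 0.0198986 ]
0.6454987110632545 53.16391870379448 [-0.3  0.1 -2.4] [0.55682003 0.10466155 0.16471809] 5.9083
```

View pics/c1.png

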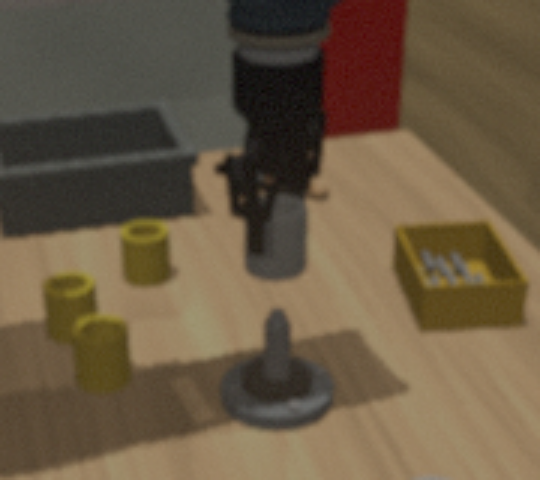

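The sleeve is held upright in the side crop at (276,235), in line with the axle at (277,320). I'll lower it while watching the force.

```bash
python3 - <<'E'
from h import *
x,y=.557,.1045
f0=np.array(m.current_force())
for z in (.125,.10,.075,.056):
    m.move_l([x,y,z],max_speed=.06); f=np.array(m.current_force())-f0; print(z,f.round(1))
    if np.abs(f).max()>8: break
else:
    while z>.044:
        z-=.001; m.move_l([x,y,z],max_speed=.02); f=np.array(m.current_force())-f0
        if f[2]>4: break
print(z,f.round(1),m.current_ee_pos(),m.current_grip_width(),m.current_time())
p,d=m.grab_frame("side"); cv2.imwrite("pics/c2.png",cv2.resize(p[120:220,210:330,::-1],None,fx=5,fy=5))
E
```

```text
0.125 [-0.6  0.5  0.2]
0.1 [-0.3  0.6 -0.3]
0.075 [-0.8  0.7 -0.1]
0.056 [-1.3  0.2  0.3]
0.048999999999999995 [-4.7 -0.6 12.7] [0.55705647 0.10451398 0.04990074] 0.6465248898613474 10.175
```

View pics/c2.png

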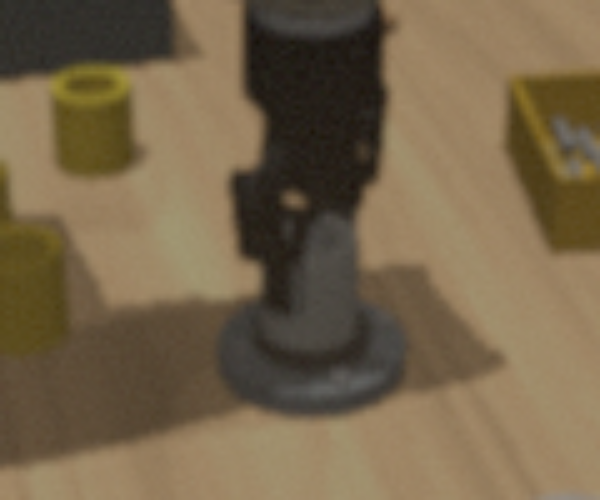

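The sleeve's lower edge at (308,345) rests on the shoulder, with contact at TCP z = 0.0499 as expected. I'll release, retreat straight up and check.

```bash
python3 - <<'E'
from h import *
m.set_gripper(1.0); m.dwell(.2); print(np.round(m.current_force(),1))
m.move_l([.557,.1045,.19],max_speed=.1); m.move_ptp([.40,.40,.28],m.current_tcp_rot()); m.dwell(.3)
p,d=m.grab_frame("top"); X=cloud("top",d)
r=sel(X,(.557,.105),.034,.08,.094); print(circ(r))
A=np.c_[r[:,:2]-r[:,:2].mean(0),np.ones(len(r))]; print("tilt",np.linalg.lstsq(A,r[:,2],rcond=None)[0])
p2,_=m.grab_frame("side"); a=cv2.resize(p[130:230,180:300],None,fx=3,fy=3);b=cv2.resize(p2[120:220,210:330],None,fx=3,fy=3)
cv2.imwrite("pics/c3.png",np.hstack([a,b])[:,:,::-1]); print(m.current_time(),m.current_ee_pos())
E
```

```text
[-0.5  0.4  0.3]
(array([0.55447418, 0.10275743]), 0.02816802406311035, 376, np.float64(0.08996314673859591))
tilt [0.01142498 0.00134708 0.08950617]
14.1083 [0.40021454 0.39976548 0.27991891]
```

View pics/c3.png

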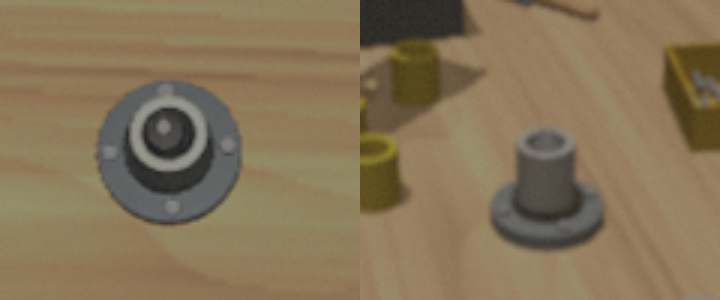

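The sleeve sits square around the axle (top view (168,133), side view (545,170)). Its rim is at z = 0.090 and the tilt is negligible.

```bash
python3 -c "
from bench import manip as m
print(m.sign_off())"
```

```text
the job is handed in; nothing more can be done
None
```

The grey spacer sleeve is seated square on the stand's shoulder (rim 90 mm above the bench) and released, with the collar and slug never approached, and the job was handed in at about 14 s.

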